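# Refit a sprung tape spindle in the bench tape holder

### The arm

A 6-joint arm with a two-finger parallel gripper is mounted at the origin on the work surface. World frame = base frame: x ahead of the robot, y to its left, z up, the work surface at z = 0. Lengths are in m, angles in rad, forces in N, time in s.
With the tool pointing down it reaches from about 0.25 to 0.8 m from the base axis. Payload 3.9 kg.
Tool frame: the origin (TCP) lies at the centre of the arm's flange, where the gripper is bolted on; the fingertips stand 173 mm ahead of it and the grasp point (between the pads) lies 155 mm ahead of it; x points along the fingers, y is the direction in which the jaws open and shut, and the axes are right-handed (so a half turn about x gives the same grasp; the last joint's range is limited). The gripper opens to 85 mm and grips with 20 to 120 N. Pads are 22 mm wide; open, the fingers measure 114 mm over their backs; the gripper's body (76 mm by 85 mm) begins 54 mm behind the grasp point. The pads swing forward as they close: fully open they stand 13 mm farther back than shut.
Start: joints at [-1.261, 0.26, -0.138, 1.173, 0, 1.571], TCP at [0.16, -0.5, 0.405] pointing down, gripper open.
Joint ranges: [-2.78, 2.78], [-0.83, 1.72], [-1.28, 1.37], [-1.9, 2.12], [-1.57, 1.48], [-3.14, 3.14]. Speed limits (rad/s): [2.57, 2.57, 3.14, 3.14, 3.14, 3.14].

### API

Orientations are given as a 3x3 rotation matrix whose columns are the frame's x, y, z axes.
In Python, from cell import telemetry, vision, order, spot_in gives the robot as it stands.
- The arm moves only by the tool arm_command, never from a script. Its argument "rows" is one flat list of numbers, 5 for each row, row after row: the opening in per cent of the stroke, from 0 (shut) to 100 (fully open), then the shift along the world's x, y, z in cm, then the turn about the world's z in units of 6 degrees (1.0 is 6 degrees). A call has 1 to 12 rows; each row shifts and turns the commanded pose from where the row before left it; what a row does not reach is not made up. A row lasts 1/8 s, in which the tool goes at most 62.5 mm and 10.7 degrees, less where a joint would pass 70% of its speed; a pose out of reach is approached as far as the arm can. A call is refused whole if a number of a shift passes 6.25 or a number of a turn 1, either way. A call with a gripper value outside its range is refused whole. The fingers move at their own pace and stop on an object; "grip_force" is the grip in N (left out, the last holds). Time passes only in rows, so rows that do not move let the fingers close. It gives the time, the measured TCP pose, the force and the opening at its end, in the units of the state.
- telemetry.sense(): the state, without advancing time (a new reading comes with each control period).
- vision.snapshot(name): name is "scene" or "side" or "wrist"; returns a dict with "color" (480x640x3 uint8, red, green, blue), "K" (3x3 intrinsics, pixels), "rvec" (rotation vector, rad) and "tvec" (3), from world to camera coordinates, as OpenCV has them. Camera axes: x right, y down, z forward; pixel columns grow to the right and rows downward; lengths in m; the calibration is good to about 2 mm. A picture is of the moment at which its call begins. There is no depth.
- order.sign_off(): hands the job in, once; it reports no verdict.
Trained networks look in the newest picture that a camera, given by its name, has taken for a name from the list of things; names that differ only in an ending like _2 or _b are one class to them, and where a whole thing is asked for, a point or a joint stands for the part that bears it (a point fixed in the world has none). Each returns a list of dicts, best first, with "confidence" (0 to 1); they miss things now and then, are a little off and sometimes report something else, mostly with a low value. They report only what shows in the picture. A call takes as long as a camera call. They do not tell look-alikes from the thing itself.
- spot_in(camera, name): "rect" ([left, top, width, height] in pixels, round what is visible of it).
The state is a dict: "time_s": time; "joint_positions": joint angles; "qd": joint speeds; "tau": joint torques, N m; "ee_pos": TCP position; "eef_rot": TCP orientation; "force": force on the tool from outside, world axes, zero at the start; "wrist_torque": the same for the moment, N m; "width": opening from 0.0 (shut) to 1.0 (fully open).
Only numpy, scipy, OpenCV 4.12 (cv2) and the standard library are available. Lean on these libraries where they do the work, as an engineer would, in place of code of your own. Each camera call takes 0.05 s, during which the arm holds its last target.

### The job

Put the sprung spindle with its roll of masking tape back into the tape holder: lift it off its rest, push its brass spring end into the hole in one cheek until it is short enough, swing the other end down between the cheeks, and ease it out into the hole opposite, so that it sits level with an end in each hole, and let go. Be gentle: do not lean hard on the light plywood cheeks or run the spring hard against its stop, do not let it snap out, and leave the other tools where they are.

Things in the scene. Friction and masses are not known exactly. Their poses are not given: they have to be found in the camera images.
- spindle: Sprung spindle, level in its rest at the start, about 0.18 kg. Origin: on its axis, mid-roll; y axis runs along it towards the brass spring end. Aluminium barrel, diameter 20, y = -49 to +49 mm, red ring near the spring end; beige roll of masking tape fixed on it, diameter 40, 30 wide (y = -15 to +15): grip the roll across its diameter. Over the tips: 148 mm free, 126 mm fully pushed in.
- plunger_tip (a point): Centre of the end face of the brass plunger, diameter 10, on the spindle's axis at y = +89 mm when free (it stands 40 mm out of the barrel). It pushes in 22 mm, then meets a hard stop. Spring: 3 N at first touch and 0.5 N more per mm, so 11.5 N at 17 mm and 14 N at 22 mm.
- stub_tip (a point): Centre of the end face of the rigid dark steel stub, diameter 10, on the spindle's axis at y = -59 mm (10 mm out of the barrel).
- holder: Tape holder fixed on the bench. Origin on the bench, under the middle of its dark base, 120 (x) by 210 (y) by 12 high; steel tear edge 22 mm high along its -x side. On it a plywood frame: a bar 40 wide, top 20 mm over the bench, and two upright cheeks 56 wide (x), 19 thick (y), tops 76 mm over the bench, facing each other along y, 120 mm between inner faces. Never press them with more than 22 N.
- hole_line (a point): Point over the holder's origin, 62 mm up, on the common axis (along y) of the cheeks' two blind holes: diameter 18, 11 mm deep, bottoms 142 mm apart, one bottom 131 mm from the opposite inner face. Either end fits either hole. The frame is clamped anywhere within 13 mm either way along y (inner faces nominally at y = +-60): this shift is not measured; find it by touch or sight.
- rest: Wooden rest, fixed on the bench, 70 (x) by 110 (y); origin on the bench under its centre. Two V notches, 12 mm thick (y), centred at y = -33 and +33 mm, 44 wide in x, tops 51 mm over the bench, carry the barrel; the spindle's axis lies 50 mm over the bench along the rest's y axis.
- glue: Bystander: yellow glue bottle, 56 in diameter, 150 high, upright; origin under its base.
- plane: Bystander: small block plane, 140 by 45, 45 high, with brass lever cap and wooden knob; origin under its centre, x along it.
- screwdriver: Bystander: screwdriver with a red handle, 190 long, lying; x along it.
- pot: Bystander: white pot of pencils, 72 in diameter, 90 high (155 with the pencils), upright; origin under its base.
Not all that is in view belongs to the job. What is shaped like the spindle but purple is not meant.

How it is judged:
By the outcome, as a careful person would: the job done as asked, in the order asked, and still so for the second after the job is handed in, with the robot touching nothing.
It also fails if it takes over 54 s, if anything falls off the work surface, if the arm or the gripper's body presses on something with over 40 N, if the wrist force passes 120 N, or if a joint passes its speed limit or range.

## Working session

There is one attempt and no reset: what is moved stays moved. The work goes in short steps, Python scripts to look and compute and a tool call to move; the robot and the scene stay as the last step left them, time stands still between calls to the robot, and variables do not carry over. Pictures are saved under pics/ and viewed, and the job is handed in when it is done.

Besides the shell and the picture viewer there is one more tool, called as a command line: name --argument value ..., lists and objects as JSON in quotes. arm_command: Moves the arm, as the interface text tells. Its arguments: {"type":"object","properties":{"rows":{"type":"array"},"grip_force":{"type":"number"}},"required":["rows"]}

```bash
mkdir -p pics; ls; cat > h.py <<'E'
import numpy as np, cv2
from cell import telemetry, vision, order, spot_in
def snap(cam,fn=None):
    s=vision.snapshot(cam)
    if fn: cv2.imwrite('pics/'+fn,s['color'][:,:,::-1])
    return s
def proj(s,P):
    return cv2.projectPoints(np.array(P,float).reshape(-1,1,3),np.array(s['rvec'],float),np.array(s['tvec'],float),np.array(s['K'],float),None)[0].reshape(-1,2)
def onz(s,uv,z):
    R=cv2.Rodrigues(np.array(s['rvec'],float))[0];t=np.array(s['tvec'],float).ravel()
    o=-R.T@t; d=R.T@np.linalg.inv(s['K'])@np.array([uv[0],uv[1],1.0])
    return o+d*(z-o[2])/d[2]
E
python3 - <<'E'
from h import *
for c in ['scene','side','wrist']:
    s=snap(c,c+'0.png')
    R=cv2.Rodrigues(np.array(s['rvec'],float))[0];print(c,(-R.T@np.array(s['tvec']).ravel()).round(3),R[2].round(2))
    for n in ['spindle','plunger_tip','holder','rest','glue','plane','screwdriver','pot']:
        print(n,[(np.round(d['rect']).astype(int).tolist(),round(d['confidence'],2)) for d in spot_in(c,n)[:3]])
st=telemetry.sense();print(st['time_s'],st['ee_pos'],np.round(st['eef_rot'],3),st['force'])
E
```

```text
pics
scene [1.105 0.298 0.862] [-0.53 -0.26 -0.8 ]
spindle [([280, 124, 16, 44], 0.8), ([340, 238, 112, 74], 0.67), ([226, 166, 48, 34], 0.6)]
plunger_tip [([262, 188, 16, 7], 0.57), ([342, 236, 108, 76], 0.47)]
holder [([342, 236, 108, 76], 0.8)]
rest [([221, 172, 56, 42], 0.65)]
glue [([377, 333, 36, 54], 0.62)]
plane [([216, 300, 70, 53], 0.78)]
screwdriver [([318, 170, 33, 58], 0.6)]
pot [([136, 207, 52, 72], 0.87), ([339, 239, 109, 73], 0.21)]
side [-0.187  0.816  0.711] [ 0.59 -0.62 -0.52]
spindle [([387, 210, 54, 20], 0.79), ([441, 252, 75, 21], 0.66)]
plunger_tip [([444, 257, 19, 4], 0.51), ([388, 219, 15, 11], 0.39)]
holder [([205, 247, 116, 90], 0.69)]
rest [([392, 214, 53, 37], 0.72)]
glue [([157, 212, 35, 69], 0.69)]
plane [([238, 204, 58, 34], 0.76)]
screwdriver [([347, 263, 76, 37], 0.97)]
pot [([340, 140, 28, 66], 0.92)]
wrist [ 0.227 -0.478  0.374] [-0.26 -0.09 -0.96]
spindle [([33, 1, 13, 5], 0.52)]
plunger_tip []
holder []
rest []
glue []
plane []
screwdriver []
pot []
1.35 [ 0.16006859 -0.50000529  0.40469276] [[-0.     0.305 -0.952]
 [ 0.    -0.952 -0.305]
 [-1.    -0.     0.   ]] [-0.16201803  0.28607133  0.71568   ]
```

View pics/scene0.png

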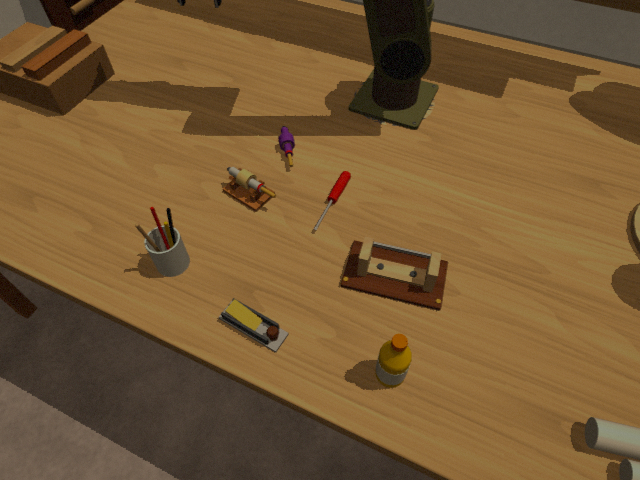

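View pics/side0.png

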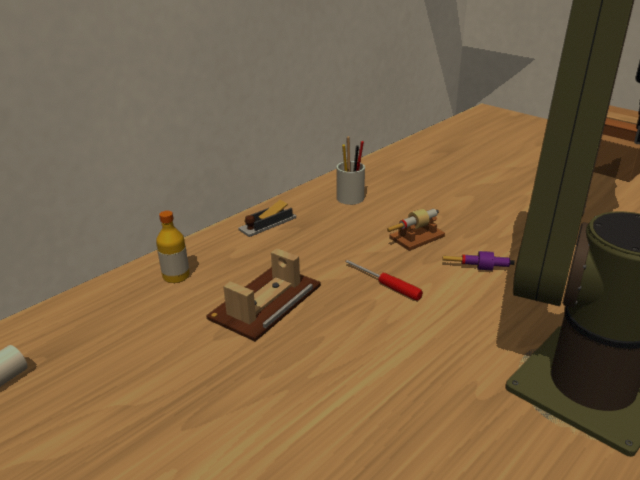

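```bash
python3 - <<'E'
import cv2
a=cv2.imread('pics/scene0.png')
cv2.imwrite('pics/c1.png',cv2.resize(a[110:250,200:340],None,fx=4,fy=4,interpolation=2))
cv2.imwrite('pics/c2.png',cv2.resize(a[220:330,325:465],None,fx=5,fy=5,interpolation=2))
a=cv2.imread('pics/side0.png')
cv2.imwrite('pics/c3.png',cv2.resize(a[190:290,370:530],None,fx=5,fy=5,interpolation=2))
cv2.imwrite('pics/c4.png',cv2.resize(a[235:345,195:330],None,fx=5,fy=5,interpolation=2))
E
```

```text
(no output)
```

View pics/c1.png

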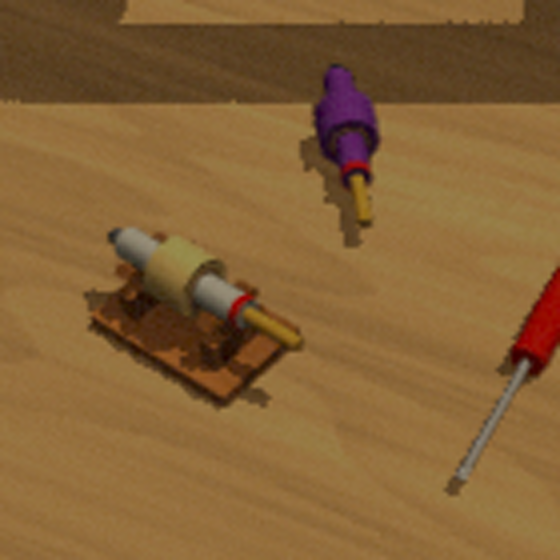

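View pics/c2.png

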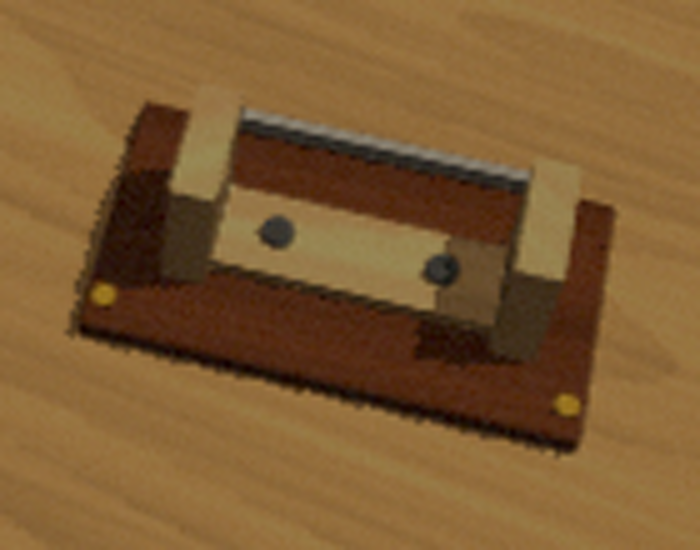

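View pics/c3.png

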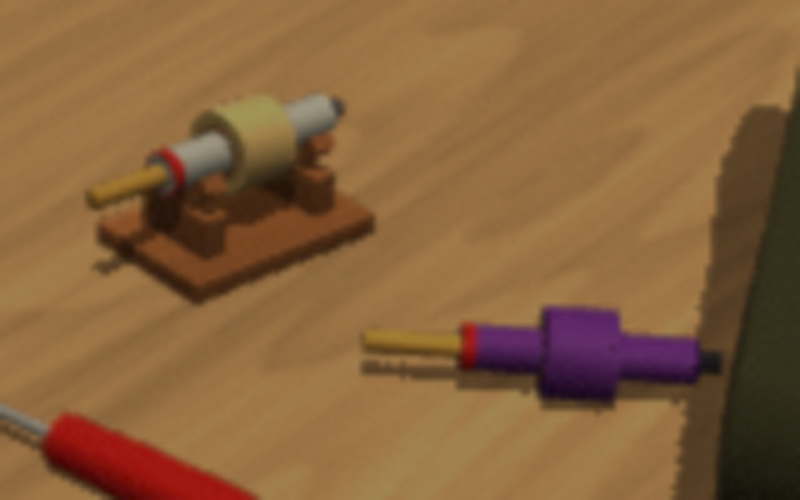

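View pics/c4.png

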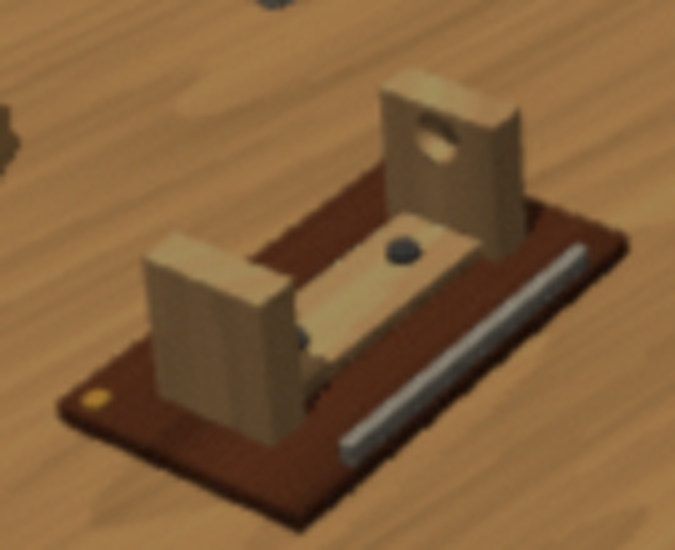

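The spindle candidates in the scene view are:
- **(245,183):** beige roll, aluminium barrel, red ring, lying on the wooden rest. This fits the description.
- **(287,145):** purple look-alike lying on the bench, so not the one meant.

The enlarged crops c1 and c3 confirm the first. Next I fit the poses.

```bash
cat > fit.py <<'E'
from h import *
from scipy.optimize import least_squares
S=snap('scene');D=snap('side')
def w(p,q):
    q=np.atleast_2d(np.array(q,float)); c,s=np.cos(p[2]),np.sin(p[2])
    return np.c_[p[0]+c*q[:,0]-s*q[:,1],p[1]+s*q[:,0]+c*q[:,1],q[:,2]]
t=.076;x=.028
def cx(c,o,k): return (np.array(c,float)/k+np.array(o))
hs=[((150,103),(-.06,-.105,.012),0),((614,208),(-.06,.105,.012),0),((76,333),(.06,-.105,0),0),((577,452),(.06,.105,0),0),
((192,92),(-x,-.079,t),1),((240,100),(-x,-.06,t),1),((232,193),(x,-.06,t),1),((172,190),(x,-.079,t),1),
((535,158),(-x,.06,t),1),((580,165),(-x,.079,t),1),((566,278),(x,.079,t),1),((514,270),(x,.06,t),1)]
hd=[((62,408),(.06,.105,.012),0),((300,532),(-.06,.105,0),0),((628,240),(-.06,-.105,.012),0),
((147,258),(x,.079,t),1),((183,232),(x,.06,t),1),((297,282),(-x,.06,t),1),((262,305),(-x,.079,t),1),
((383,95),(x,-.06,t),1),((492,128),(-x,-.06,t),1),((520,105),(-x,-.079,t),1),((412,70),(x,-.079,t),1)]
def res(p,A,B):
    r=[]
    for cam,L,o in ((S,A,(325,220)),(D,B,(195,235))):
        for c,q,sh in L:
            qq=np.array(q)+np.array([0,p[3]*sh,0]); r.append((proj(cam,w(p,qq))[0]-cx(c,o,5)))
    return np.ravel(r)
for A,B,n in ((hs,hd,'both'),(hs,[],'scene'),([],hd,'side')):
    f=least_squares(res,[.6,.1,0,0],args=(A,B),loss='soft_l1');print(n,f.x.round(4),np.degrees(f.x[2]).round(2),np.sqrt(np.mean(f.fun**2)).round(2))
    if n=='both': print(f.fun.reshape(-1,2).round(1).tolist())
# spindle picks: plunger tip centre, stub tip
sp=[(S,(274.5,195.2),.089),(S,(228,169.2),-.059),(D,(370+95/5,190+198/5),.089),(D,(370+338/5,190+106/5),-.059)]
def r2(p,sel): return np.ravel([proj(c,w(p,(0,y,.05)))[0]-u for c,u,y in sel])
for sel in (sp,sp[:2],sp[2:]):
    f=least_squares(r2,[.4,-.2,0],args=(sel,));print('spindle',f.x.round(4),np.degrees(f.x[2]).round(2),f.fun.round(1))
E
python3 fit.py
```

```text
both [0.5602 0.2067 0.1677 0.0019] 9.61 1.1
[[-1.1, -1.3], [1.0, -1.5], [0.3, 0.4], [0.3, 0.5], [1.5, -2.4], [0.9, -2.0], [-3.3, 1.2], [-0.5, -0.3], [0.1, -1.0], [0.6, -0.3], [-0.2, -0.0], [0.4, -0.6], [-1.8, -1.7], [0.7, 1.3], [0.7, -2.0], [-0.7, -0.6], [-1.0, -0.4], [-0.3, -0.8], [-0.1, -0.1], [-0.7, -1.9], [0.2, -0.3], [0.3, -0.1], [-0.7, -1.1]]
scene [0.5616 0.2065 0.1707 0.0022] 9.78 1.13
side [5.580e-01 2.091e-01 1.674e-01 2.000e-04] 9.59 0.9
spindle [ 0.4898 -0.1976 -0.1935] -11.09 [ 0.5  0.4 -0.3 -0.8 -0.1  0.  -0.1 -0.6]
spindle [ 0.4905 -0.1976 -0.1894] -10.85 [ 0.5  0.5 -0.5 -0.6]
spindle [ 0.489  -0.1969 -0.198 ] -11.34 [-0.1  0.2  0.2 -0.3]
```

arm_command --rows '[100,3,2.75,-0.8,0.93,100,3,2.75,-0.8,0.93,100,3,2.75,-0.8,0.93,100,3,2.75,-0.8,0.93,100,3,2.75,-0.8,0.93,100,3,2.75,-0.8,0.93,100,3,2.75,-0.8,0.93,100,3,2.75,-0.8,0.93,100,3,2.75,-0.8,0.93,100,3,2.75,-0.8,0.93,100,3,2.75,-0.8,0.93,100,0,0,0,0]' --grip_force 80

```text
time_s: 2.95
ee_pos: [0.4917, -0.1959, 0.3161]
eef_rot: [[0.0, 0.983, -0.185], [0.0, -0.185, -0.983], [-1.0, -0.0, -0.0]]
force: [-0.7, -0.7, -0.4]
width: 1.0
```

```bash
python3 - <<'E'
from h import *
s=snap('wrist','w1.png');snap('scene','s1.png')
R=cv2.Rodrigues(np.array(s['rvec'],float))[0];print((-R.T@np.array(s['tvec']).ravel()).round(3),R[2].round(2))
st=telemetry.sense();print(st['time_s'],st['ee_pos'].round(4),np.round(st['eef_rot'],3),st['force'])
c,si=np.cos(-.1935),np.sin(-.1935)
for y in (.089,.049,.015,0,-.015,-.049,-.059): print(y,proj(s,(.4898-si*y,-.1976+c*y,.05)).round(1))
E
```

```text
[ 0.505 -0.127  0.285] [-0.05 -0.27 -0.96]
3.05 [ 0.49   -0.1973  0.3165] [[-0.001  0.982 -0.188]
 [-0.    -0.188 -0.982]
 [-1.    -0.001  0.   ]] [ 0.27027943 -0.24633703 -0.36871992]
0.089 [[314.8 110.4]]
0.049 [[314.3 177.2]]
0.015 [[313.9 229.1]]
0 [[313.7 250.8]]
-0.015 [[313.5 271.7]]
-0.049 [[313.2 316.7]]
-0.059 [[313.1 329.3]]
```

View pics/w1.png

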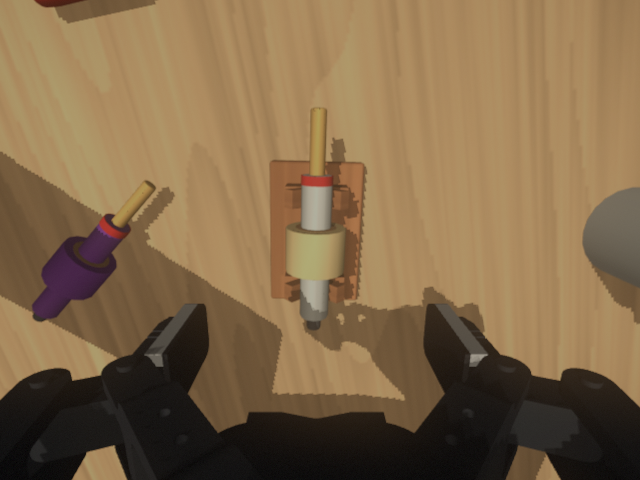

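```bash
python3 - <<'E'
from h import *
s=snap('wrist')
a=onz(s,(318.3,109.5),.05);b=onz(s,(313.4,326),.045)
a2=onz(s,(317.2,180),.06);b2=onz(s,(313.8,318),.06)
c=onz(s,(316,228),.07)
print(a,b,np.linalg.norm(a-b),np.degrees(np.arctan2(-(a-b)[0],(a-b)[1])),np.degrees(np.arctan2(-(a2-b2)[0],(a2-b2)[1])), np.linalg.norm(a2-b2))
u=(a-b)/np.linalg.norm(a-b);print('origin',b+u*.059, a-u*.089)
print(telemetry.sense()['ee_pos'])
E
```

```text
[ 0.50751209 -0.1117536   0.05      ] [ 0.47647341 -0.25743653  0.045     ] 0.1490366288275897 -12.027399587454902 -12.128345162202933 0.09334473008560777
origin [ 0.48876087 -0.19976418  0.04697938] [ 0.48897676 -0.19875088  0.04701416]
[ 0.48965264 -0.19768464  0.31669277]
```

arm_command --rows '[100,-0.05,-0.1,-3.5,-0.18,100,0,0,-3.5,0,100,0,0,-2.5,0,100,0,0,-1.4,0,100,0,0,-0.6,0,100,0,0,0,0]'

```text
time_s: 3.85
ee_pos: [0.4896, -0.1989, 0.2021]
eef_rot: [[0.001, 0.978, -0.208], [-0.0, -0.208, -0.978], [-1.0, 0.001, 0.0]]
force: [0.7, -0.1, -0.1]
width: 0.997
```

```bash
python3 - <<'E'
from h import *
s=snap('wrist','w2.png')
st=telemetry.sense();print(st['time_s'],st['ee_pos'].round(4),np.round(st['eef_rot'],3)[:,1],st['force'])
E
```

```text
3.9 [ 0.4899 -0.1988  0.2024] [ 0.978 -0.207  0.001] [-0.07005875  0.47419791  0.20256648]
```

View pics/w2.png

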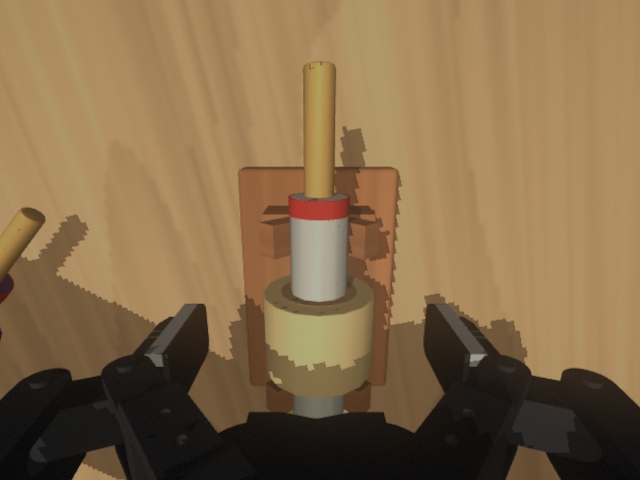

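The roll at (319,340) sits centred between the fingers at (206 and 426), aligned with the tool. I'll close now.

arm_command --rows '[30,0,0,0,0,30,0,0,0,0,30,0,0,0,0,30,0,0,0,0,30,0,0,0,0,30,0,0,0,0]' --grip_force 80

```text
time_s: 4.65
ee_pos: [0.4904, -0.1987, 0.2026]
eef_rot: [[0.002, 0.978, -0.207], [-0.001, -0.207, -0.978], [-1.0, 0.003, 0.0]]
force: [0.8, 0.6, 5.8]
width: 0.447
```

arm_command --rows '[30,0,0,0.5,0,30,0,0,1.5,0,30,0,0,2.5,0,30,0,1,2.5,0,30,0.4,3,1,0.05,30,0.5,5,0,0.05,30,0.5,5.5,0,0.05,30,0.5,5.5,0,0.05,30,0.5,5.5,0,0.05,30,0.5,5,0,0.05,30,0.5,3.8,0,0.05,30,0.5,1.8,0,0]'

```text
time_s: 6.15
ee_pos: [0.5284, 0.1643, 0.2822]
eef_rot: [[-0.0, 0.986, -0.169], [-0.0, -0.169, -0.986], [-1.0, -0.0, 0.0]]
force: [0.4, -1.2, -2.1]
width: 0.448
```

```bash
python3 - <<'E'
from h import *
s=snap('wrist','w3.png');snap('scene','s3.png');snap('side','d3.png')
st=telemetry.sense();print(st['time_s'],st['ee_pos'].round(4),np.round(st['eef_rot'],3)[:,1],st['force'],st['wrist_torque'],st['width'])
for n in ('s3','d3'):
    a=cv2.imread(f'pics/{n}.png')
    a=a[180:330,300:480] if n=='s3' else a[180:345,180:380]
    cv2.imwrite(f'pics/{n}c.png',cv2.resize(a,None,fx=4,fy=3.6 and 4,interpolation=2)[:600,:800])
E
```

```text
6.3 [0.5286 0.1626 0.2818] [ 0.985 -0.17  -0.   ] [ 0.12610296 -0.62574315 -1.47250519] [-0.01980521  0.00149569 -0.00980597] 0.44389678511250735
```

View pics/w3.png

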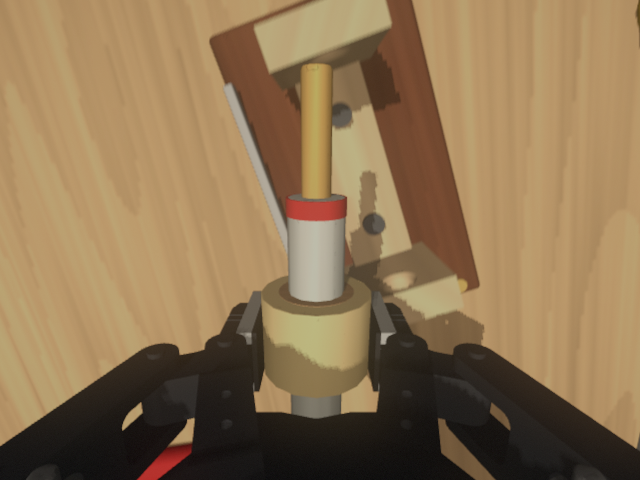

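View pics/s3c.png

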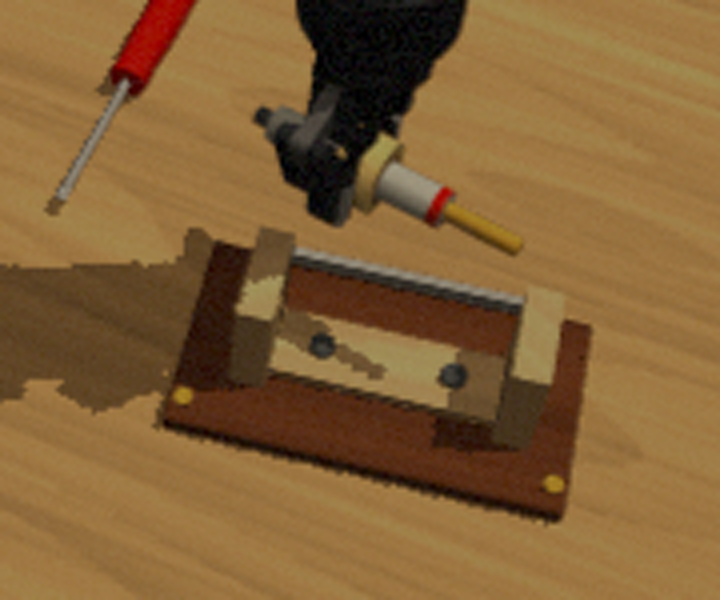

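View pics/d3c.png

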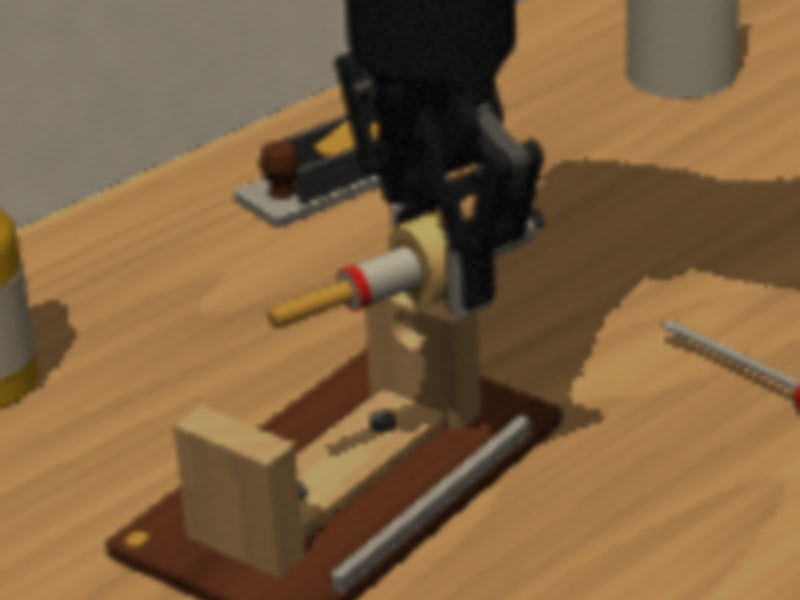

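```bash
python3 - <<'E'
import cv2
a=cv2.imread('pics/w3.png')
cv2.imwrite('pics/w3a.png',cv2.resize(a[0:110,200:420],None,fx=3.5,fy=3.5,interpolation=2))
cv2.imwrite('pics/w3b.png',cv2.resize(a[220:350,330:500],None,fx=4,fy=4,interpolation=2))
E
```

```text
(no output)
```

View pics/w3a.png

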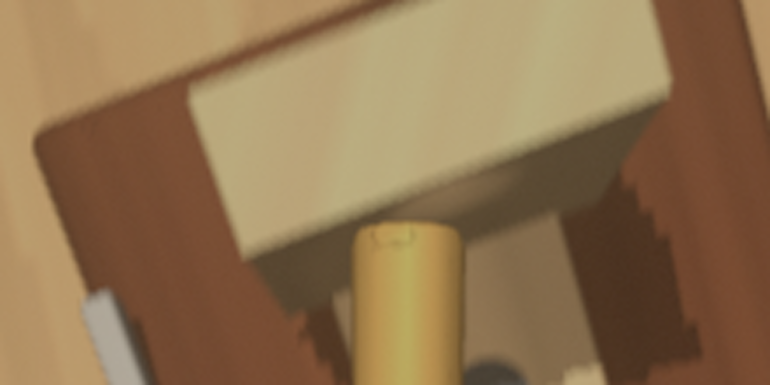

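View pics/w3b.png

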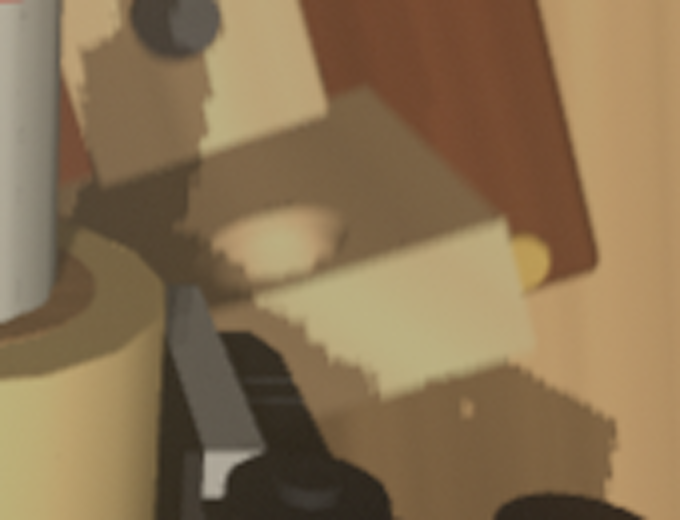

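```bash
cat > fit2.py <<'E'
from h import *
from scipy.optimize import least_squares
s=snap('wrist')
x=.028;t=.076
P=[((270,73.7),(-x,.06,t),1),((391.4,27.1),(x,.06,t),1),((254.3,27.1),(-x,.079,t),1),((456.3,274.5),(x,-.06,t),1),((463.8,307.5),(x,-.079,t),1),((479,286),(.06,-.105,.012),0),((210.9,40),(-.06,.105,.012),0)]
def w(p,q):
    c,si=np.cos(p[2]),np.sin(p[2]);return [p[0]+c*q[0]-si*q[1],p[1]+si*q[0]+c*q[1],q[2]]
def res(p): return np.ravel([proj(s,w(p,(q[0],q[1]+p[3]*sh,q[2])))[0]-u for u,q,sh in P])
f=least_squares(res,[.56,.207,.167,0]);print(f.x.round(4),np.degrees(f.x[2]).round(2));print(f.fun.reshape(-1,2).round(1).tolist())
st=telemetry.sense();print(st['ee_pos'].round(4),st['eef_rot'][:,1])
a=onz(s,(317,66),.13);print('tip',a)
E
python3 fit2.py
```

```text
[0.563  0.2043 0.1628 0.0035] 9.33
[[-0.3, -0.6], [1.3, -1.0], [-0.7, -0.1], [0.1, 1.6], [0.7, 0.7], [3.8, 4.2], [-4.5, -1.8]]
[0.5283 0.1618 0.2817] [ 9.85196292e-01 -1.71429217e-01 -5.38697668e-04]
tip [0.5443493  0.25249511 0.13      ]
```

```bash
cat >> fit2.py <<'E'
for pts in (P[:5],):
    Q=pts
    def r(p): return np.ravel([proj(s,w(p,q))[0]-u for u,q,sh in Q])
    f=least_squares(r,[.56,.207,.167]);p=f.x;print(p.round(4),np.degrees(p[2]).round(2),f.fun.reshape(-1,2).round(1).tolist())
    d=a[:2]-p[:2];c,si=np.cos(p[2]),np.sin(p[2]);print('tip rel',c*d[0]+si*d[1],-si*d[0]+c*d[1])
    b=onz(s,(316.5,200),.14);e=onz(s,(316.5,75),.135);print('axis yaw',np.degrees(np.arctan2(-(e-b)[0],(e-b)[1])))
E
python3 fit2.py
```

```text
[0.5627 0.2034 0.1616 0.0035] 9.26
[[-0.4, -0.7], [1.4, -1.0], [-0.8, -0.2], [0.1, 1.8], [0.8, 0.8], [4.0, 4.3], [-4.5, -1.9]]
[0.5282 0.1614 0.2816] [ 9.85067229e-01 -1.72168324e-01 -7.89339343e-04]
tip [0.54410378 0.25164413 0.13      ]
[0.5621 0.2069 0.163 ] 9.34 [[-0.7, -0.5], [1.0, -1.0], [-1.2, 0.1], [0.2, 1.7], [0.9, 0.7]]
tip rel -0.010445454113262085 0.04707116499570487
axis yaw -9.760416733064176
```

arm_command --rows '[30,0.56,1.05,-1.0,0,30,0,0,-1.8,0,30,0,0,-1.2,0,30,0,0,-0.4,0,30,0,0,0,0]'

```text
time_s: 7.02
ee_pos: [0.5341, 0.1728, 0.2374]
eef_rot: [[-0.001, 0.985, -0.171], [-0.0, -0.171, -0.985], [-1.0, -0.001, 0.0]]
force: [0.1, 0.4, -1.4]
width: 0.442
```

```bash
python3 - <<'E'
from h import *
s=snap('wrist','w4.png');snap('scene','s4.png');snap('side','d4.png')
st=telemetry.sense();print(st['time_s'],st['ee_pos'].round(4),np.round(st['eef_rot'],3)[:,1],st['force'])
for n in ('s4','d4'):
    a=cv2.imread(f'pics/{n}.png')
    a=a[200:330,310:480] if n=='s4' else a[200:345,180:360]
    cv2.imwrite(f'pics/{n}c.png',cv2.resize(a,None,fx=4,fy=4,interpolation=2)[:600,:800])
E
```

```text
7.175 [0.5345 0.1731 0.2383] [ 0.985 -0.171  0.001] [ 0.01241763 -0.01816106 -2.36159097]
```

View pics/w4.png

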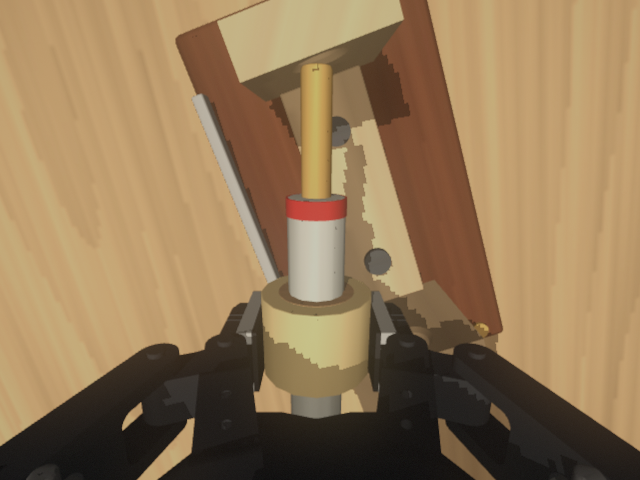

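View pics/d4c.png

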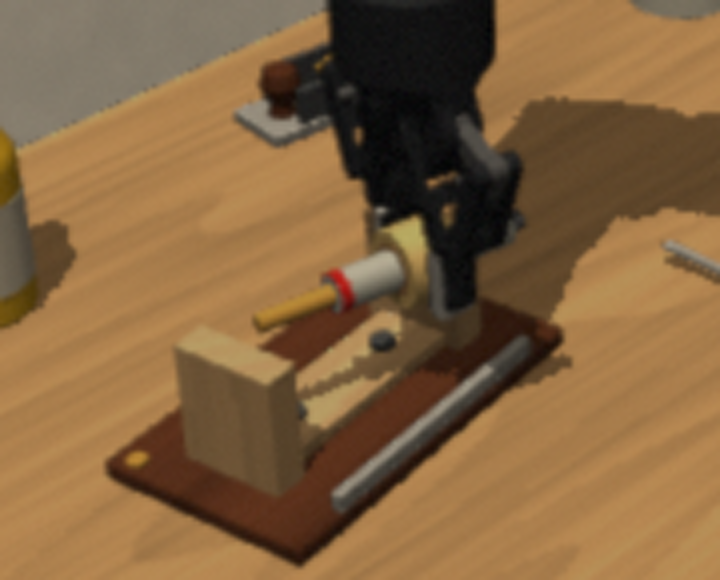

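View pics/s4c.png

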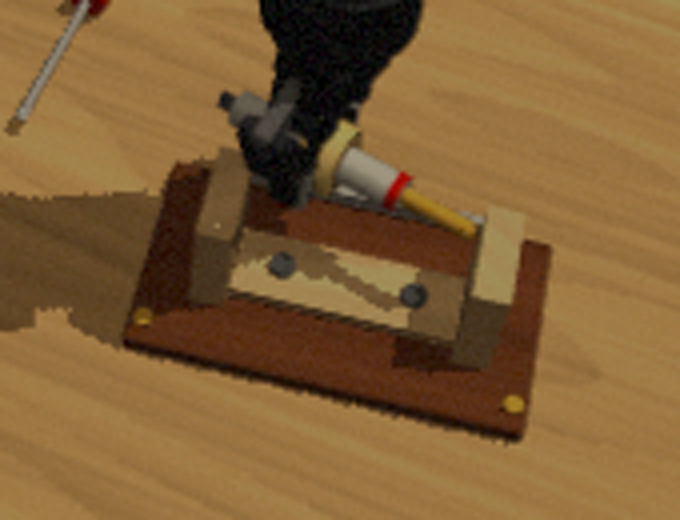

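```bash
python3 - <<'E'
import cv2
a=cv2.imread('pics/w4.png')
cv2.imwrite('pics/w4a.png',cv2.resize(a[0:110,200:420],None,fx=3.5,fy=3.5,interpolation=2))
E
```

```text
(no output)
```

View pics/w4a.png

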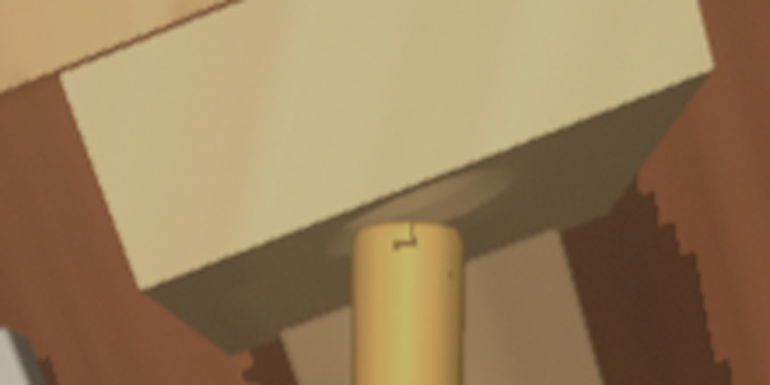

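```bash
python3 - <<'E'
from h import *
from scipy.optimize import least_squares
s=snap('wrist');x=.028;t=.076
P=[((240,82.9),(-x,.06,t)),((403.7,19.4),(x,.06,t)),((217.7,20.9),(-x,.079,t))]
def w(p,q):
    c,si=np.cos(p[2]),np.sin(p[2]);return [p[0]+c*q[0]-si*q[1],p[1]+si*q[0]+c*q[1],q[2]]
f=least_squares(lambda p:np.ravel([proj(s,w(p,q))[0]-u for u,q in P]),[.56,.207,.167]);p=f.x
print(p.round(4),np.degrees(p[2]),f.fun.round(1))
st=telemetry.sense();za=st['ee_pos'][2]-.2026+.05
a=onz(s,(316.7,63.4),za+.005);b=onz(s,(316.7,200),za+.01)
d=a[:2]-p[:2];c,si=np.cos(p[2]),np.sin(p[2]);print(za,'tip',a,'rel',c*d[0]+si*d[1],-si*d[0]+c*d[1],'yaw',np.degrees(np.arctan2(-(a-b)[0],(a-b)[1])))
print(st['ee_pos'],np.degrees(np.arctan2(st['eef_rot'][1,1],st['eef_rot'][0,1])))
E
```

```text
[0.5625 0.2098 0.1648] 9.443888424957827 [ 0.4 -0.6 -0.3  0.2 -0.1  0.4]
0.08570771586164568 tip [0.55041538 0.26314226 0.09070772] rel -0.003128229278549992 0.05456987099595398 yaw -9.752433808712436
[0.53446052 0.17307249 0.23830772] -9.852314272381077
```

arm_command --rows '[30,0,0,-1.2,0,30,0,0,-0.9,0,30,0,0,-0.27,0,30,0,0,0,0]'

```text
time_s: 7.72
ee_pos: [0.5339, 0.1729, 0.2135]
eef_rot: [[-0.001, 0.985, -0.171], [-0.0, -0.171, -0.985], [-1.0, -0.001, 0.0]]
force: [-0.5, -0.0, -1.5]
width: 0.447
```

```bash
python3 - <<'E'
from h import *
s=snap('wrist','w5.png');snap('scene','s5.png');snap('side','d5.png')
st=telemetry.sense();print(st['time_s'],st['ee_pos'].round(4),np.round(st['eef_rot'],3)[:,1],st['force'])
a=cv2.imread('pics/w5.png')[0:130,200:430];b=cv2.imread('pics/d5.png')[240:340,195:335]
cv2.imwrite('pics/w5a.png',cv2.resize(a,None,fx=3,fy=3,interpolation=2));cv2.imwrite('pics/d5a.png',cv2.resize(b,None,fx=5,fy=5,interpolation=2))
E
```

```text
7.875 [0.5343 0.1731 0.2142] [ 0.985 -0.171  0.   ] [-0.94674897  0.29041238 -1.1896366 ]
```

View pics/w5a.png

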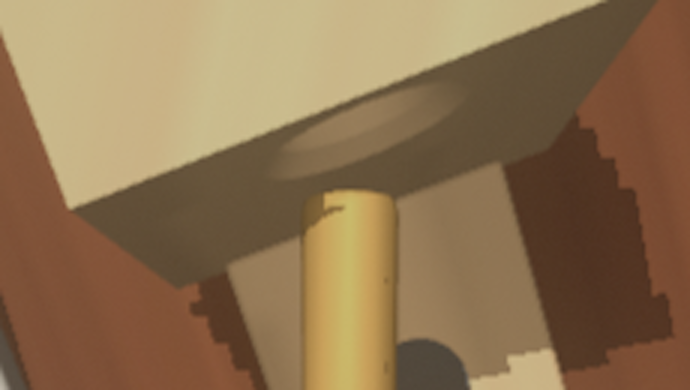

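View pics/d5a.png

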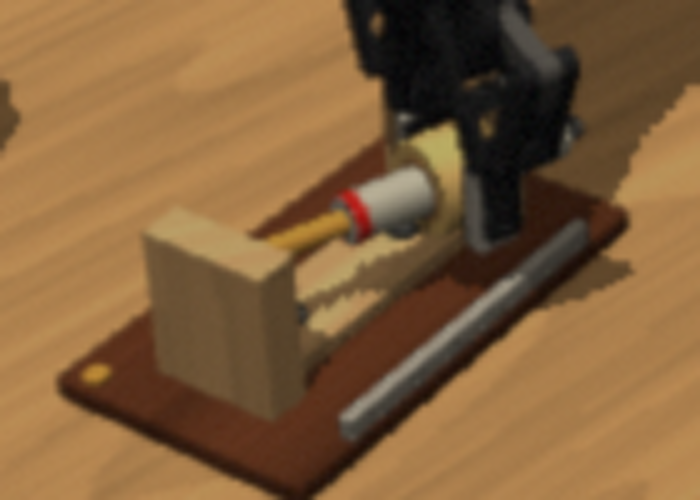

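```bash
cat > hole.py <<'E'
from h import *
s=snap('wrist');p=(.5625,.2098,.1648)
def w(q):
    c,si=np.cos(p[2]),np.sin(p[2]);return [p[0]+c*q[0]-si*q[1],p[1]+si*q[0]+c*q[1],q[2]]
an=np.linspace(0,2*np.pi,8,endpoint=False)
print(((proj(s,[w((.009*np.cos(t),.06,.062+.009*np.sin(t))) for t in an])-[200,0])*3).round(0).tolist())
print(((proj(s,[w((-.028,.06,.076)),w((-.028,.06,.012)),w((.028,.06,.012))])-[200,0])*3).round(0).tolist())
st=telemetry.sense();za=st['ee_pos'][2]-.2026+.05
a=onz(s,(316.7,63.4),za+.005);d=a[:2]-np.array(p[:2]);c,si=np.cos(p[2]),np.sin(p[2]);print(za,c*d[0]+si*d[1],-si*d[0]+c*d[1])
E
python3 hole.py
```

```text
[[451.0, 98.0], [430.0, 89.0], [366.0, 106.0], [302.0, 139.0], [280.0, 164.0], [307.0, 168.0], [363.0, 152.0], [421.0, 124.0]]
[[71.0, 206.0], [178.0, 287.0], [547.0, 147.0]]
0.061703880610074216 -0.0034213715310600686 0.054601857381443616
```

arm_command --rows '[30,0.07,0.4,0,0,30,0.07,0.4,0,0,30,0.08,0.45,0,0,30,0,0,0,0]'

```text
time_s: 8.43
ee_pos: [0.5365, 0.186, 0.214]
eef_rot: [[0.0, 0.985, -0.17], [0.0, -0.17, -0.985], [-1.0, 0.0, -0.0]]
force: [0.7, 0.1, -1.4]
width: 0.445
```

```bash
python3 - <<'E'
from h import *
s=snap('wrist','w6.png');snap('scene','s6.png')
st=telemetry.sense();print(st['time_s'],st['ee_pos'].round(4),np.round(st['eef_rot'],3)[:,1],st['force'],st['wrist_torque'])
a=cv2.imread('pics/w6.png');b=cv2.imread('pics/s6.png')[215:325,325:465]
cv2.imwrite('pics/s6a.png',cv2.resize(b,None,fx=5,fy=5,interpolation=2))
E
```

```text
8.525 [0.5363 0.1856 0.214 ] [ 0.985 -0.171 -0.   ] [-0.38423945 -0.41133684 -1.80352109] [-0.02394108  0.03343818 -0.01495158]
```

View pics/w6.png

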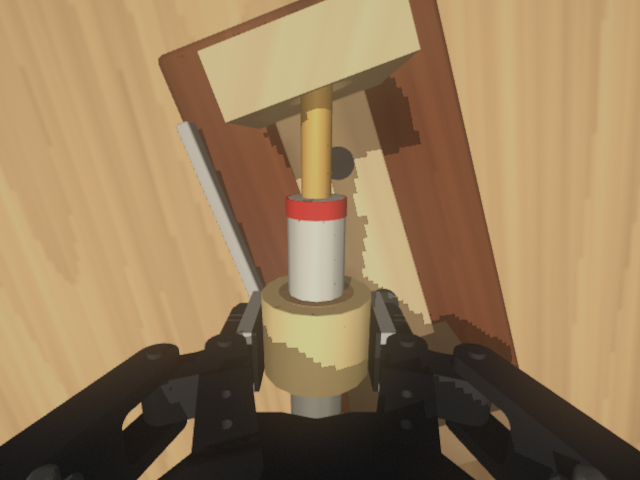

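View pics/s6a.png

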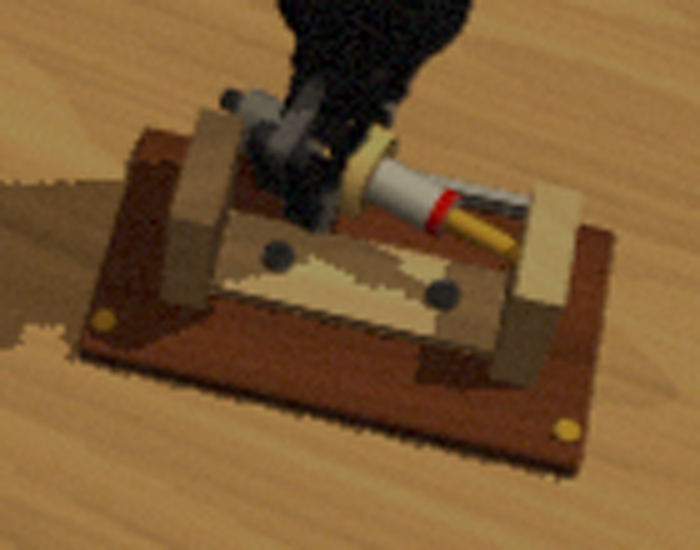

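arm_command --rows '[30,0.05,0.3,0,0,30,0,0,0,0]'

```text
time_s: 8.78
ee_pos: [0.5366, 0.1882, 0.2138]
eef_rot: [[-0.001, 0.985, -0.171], [-0.001, -0.171, -0.985], [-1.0, -0.0, 0.001]]
force: [-0.9, -0.3, -1.5]
width: 0.444
```

arm_command --rows '[30,0.03,0.2,0,0,30,0,0,0,0]'

```text
time_s: 9.02
ee_pos: [0.5369, 0.1901, 0.2138]
eef_rot: [[-0.001, 0.985, -0.171], [-0.001, -0.171, -0.985], [-1.0, -0.0, 0.001]]
force: [-0.8, -4.2, -1.1]
width: 0.448
```

arm_command --rows '[30,0.03,0.2,0,0,30,0,0,0,0]'

```text
time_s: 9.28
ee_pos: [0.5373, 0.1923, 0.2138]
eef_rot: [[-0.001, 0.985, -0.171], [-0.001, -0.171, -0.985], [-1.0, -0.0, 0.001]]
force: [-1.7, -4.4, -0.6]
width: 0.444
```

arm_command --rows '[30,0.07,0.4,0,0,30,0.07,0.4,0,0,30,0.08,0.4,0,0,30,0,0,0,0,30,0,0,0,0]'

```text
time_s: 9.9
ee_pos: [0.539, 0.203, 0.2136]
eef_rot: [[-0.001, 0.985, -0.172], [-0.005, -0.172, -0.985], [-1.0, -0.001, 0.005]]
force: [-1.4, -9.9, -1.6]
width: 0.446
```

```bash
python3 - <<'E'
from h import *
s=snap('wrist','w7.png');snap('scene','s7.png')
F=[];X=[]
for i in range(4):
    st=telemetry.sense();F.append(st['force']);X.append(st['ee_pos']);snap('wrist')
print(st['time_s'],np.mean(X,0).round(4),np.round(st['eef_rot'],3)[:,1],np.mean(F,0),st['wrist_torque'])
b=cv2.imread('pics/s7.png')[215:325,325:465]
cv2.imwrite('pics/s7a.png',cv2.resize(b,None,fx=5,fy=5,interpolation=2))
E
```

```text
10.15 [0.539  0.203  0.2136] [ 0.985 -0.172 -0.001] [ -1.10491696 -10.03946215  -0.01636801] [-1.74567817  0.16536378  0.02415134]
```

View pics/w7.png

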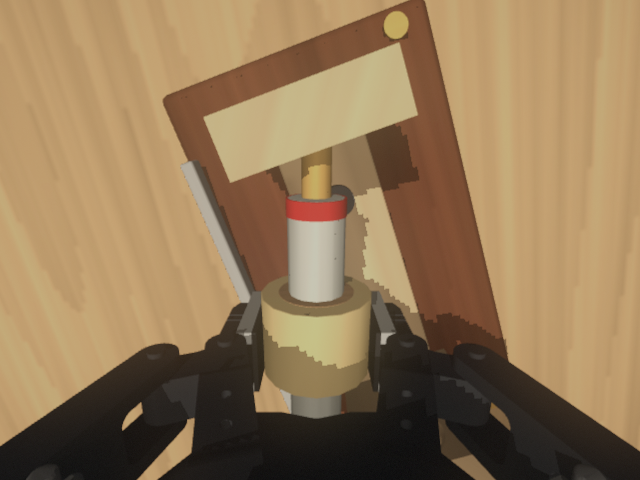

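View pics/s7a.png

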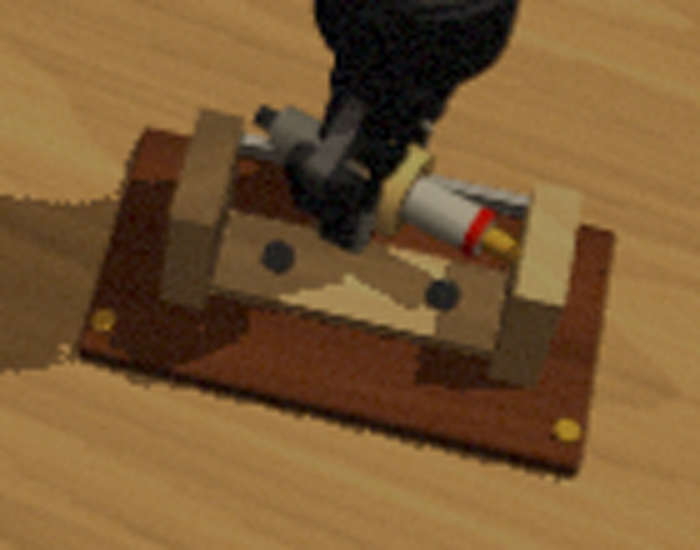

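arm_command --rows '[30,0.05,0.25,0,0,30,0.04,0.25,0,0,30,0,0,0,0,30,0,0,0,0]'

```text
time_s: 10.7
ee_pos: [0.5397, 0.2074, 0.2135]
eef_rot: [[-0.002, 0.985, -0.173], [-0.006, -0.173, -0.985], [-1.0, -0.001, 0.007]]
force: [-0.7, -12.2, -0.6]
width: 0.448
```

```bash
cat > rd.py <<'E'
from h import *
import sys
F=[];X=[];T=[]
for i in range(4):
    st=telemetry.sense();F.append(st['force']);X.append(st['ee_pos']);T.append(st['wrist_torque']);s=snap('wrist',f'w{sys.argv[1]}.png' if i==0 else None)
print(st['time_s'],np.mean(X,0).round(4),np.degrees(np.arctan2(st['eef_rot'][1,1],st['eef_rot'][0,1])).round(2),np.mean(F,0).round(1),np.mean(T,0).round(2),st['width'])
E
python3 rd.py 8
```

```text
10.85 [0.5398 0.2074 0.2135] -9.95 [ -1.2 -11.8  -0.4] [-2.12  0.24 -0.02] 0.4486376770263715
```

arm_command --rows '[30,0.02,0.11,0,0,30,0,0,0,0,30,0.24,-0.02,0,0.37,30,0.24,-0.02,0,0.37,30,0,0,0,0]'

```text
time_s: 11.52
ee_pos: [0.5453, 0.2079, 0.2136]
eef_rot: [[-0.001, 0.995, -0.096], [-0.007, -0.096, -0.995], [-1.0, -0.0, 0.007]]
force: [-0.3, -12.5, -0.1]
width: 0.447
```

```bash
python3 rd.py 9
```

```text
11.675 [0.5452 0.2079 0.2136] -5.53 [ -0.4 -12.6  -0. ] [-2.28  0.02 -0.03] 0.4458783932922816
```

View pics/w9.png

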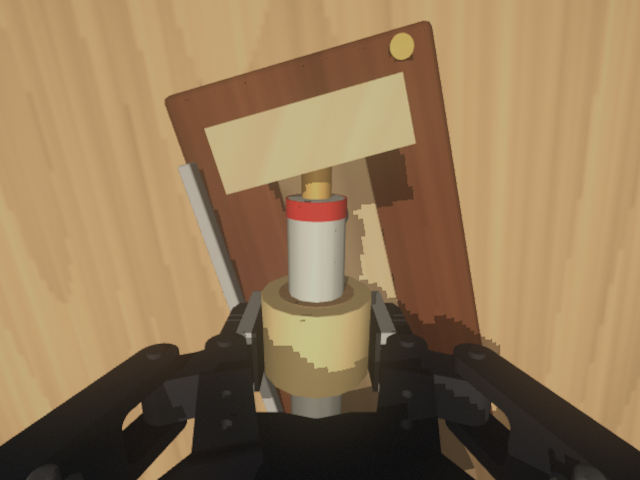

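arm_command --rows '[30,0.27,0,0,0.42,30,0.27,0,0,0.42,30,0,0,0,0]'

```text
time_s: 12.1
ee_pos: [0.5513, 0.2079, 0.2138]
eef_rot: [[0.001, 1.0, -0.009], [-0.007, -0.009, -1.0], [-1.0, 0.001, 0.007]]
force: [1.6, -12.9, -0.1]
width: 0.451
```

```bash
python3 rd.py 10; python3 - <<'E'
from h import *
snap('scene','s10.png');snap('side','d10.png')
b=cv2.imread('pics/s10.png')[215:325,325:465];cv2.imwrite('pics/s10a.png',cv2.resize(b,None,fx=5,fy=5,interpolation=2))
b=cv2.imread('pics/d10.png')[225:340,195:335];cv2.imwrite('pics/d10a.png',cv2.resize(b,None,fx=5,fy=5,interpolation=2))
E
```

```text
12.25 [0.5513 0.2079 0.2138] -0.5 [  1.4 -12.8   0.1] [-2.33 -0.21 -0.06] 0.4420522904609159
```

View pics/s10a.png

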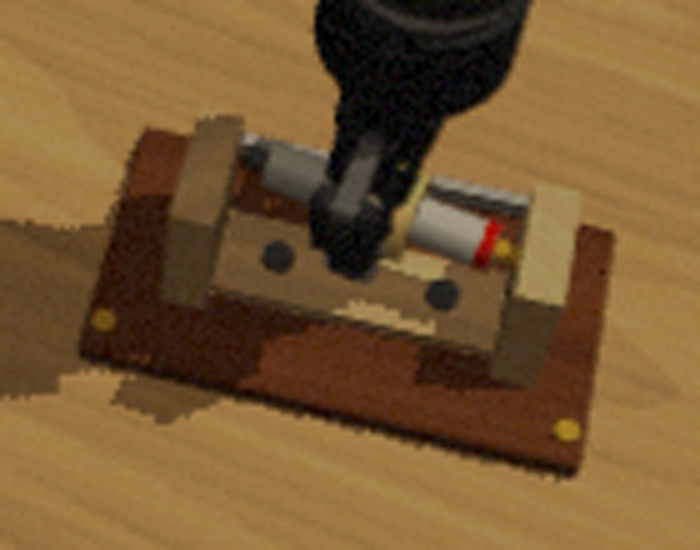

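View pics/d10a.png

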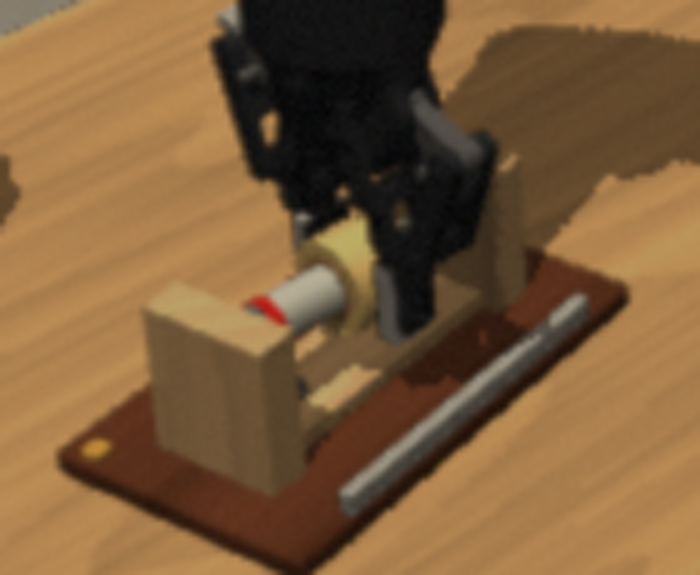

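arm_command --rows '[30,0.27,0.01,0,0.42,30,0.27,0.02,0,0.42,30,0,0,0,0]'

```text
time_s: 12.78
ee_pos: [0.5573, 0.2083, 0.214]
eef_rot: [[0.003, 0.997, 0.079], [-0.006, 0.079, -0.997], [-1.0, 0.002, 0.007]]
force: [3.3, -13.1, -0.6]
width: 0.446
```

```bash
python3 rd.py 11
```

```text
12.925 [0.5573 0.2083 0.214 ] 4.53 [  2.8 -12.7  -0.4] [-2.34 -0.48 -0.1 ] 0.44888805298368817
```

arm_command --rows '[30,0.27,0.01,0,0.41,30,0.27,0.02,0,0.41,30,0,0,0,0]'

```text
time_s: 13.35
ee_pos: [0.5632, 0.2088, 0.2142]
eef_rot: [[0.004, 0.986, 0.164], [-0.006, 0.164, -0.986], [-1.0, 0.003, 0.007]]
force: [4.2, -11.9, -0.5]
width: 0.447
```

```bash
python3 rd.py 12; python3 - <<'E'
from h import *
snap('scene','s12.png');snap('side','d12.png')
b=cv2.imread('pics/s12.png')[215:325,325:465];cv2.imwrite('pics/s12a.png',cv2.resize(b,None,fx=5,fy=5,interpolation=2))
b=cv2.imread('pics/d12.png')[225:340,195:335];cv2.imwrite('pics/d12a.png',cv2.resize(b,None,fx=5,fy=5,interpolation=2))
E
```

```text
13.5 [0.5632 0.2088 0.2142] 9.44 [  3.7 -11.8  -1.3] [-2.23 -0.67 -0.13] 0.44535523830869533
```

View pics/s12a.png

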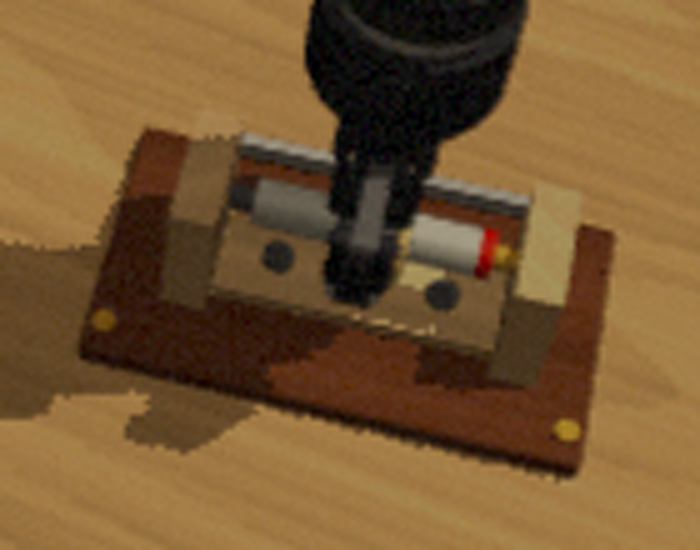

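View pics/d12a.png

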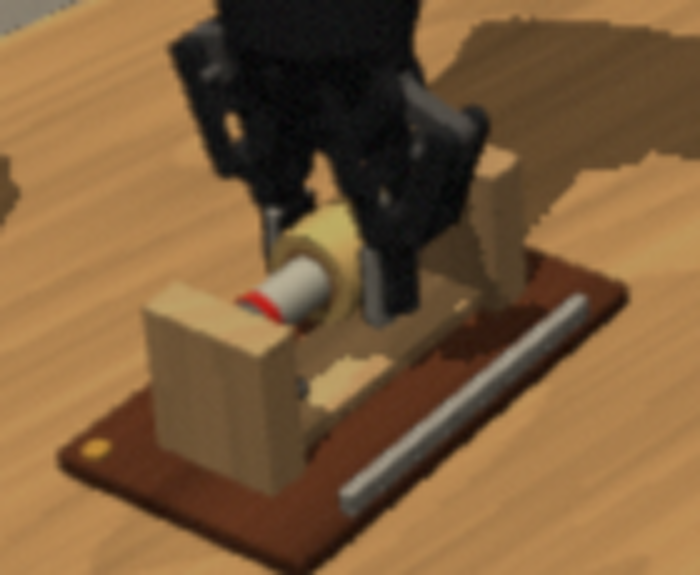

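View pics/w12.png

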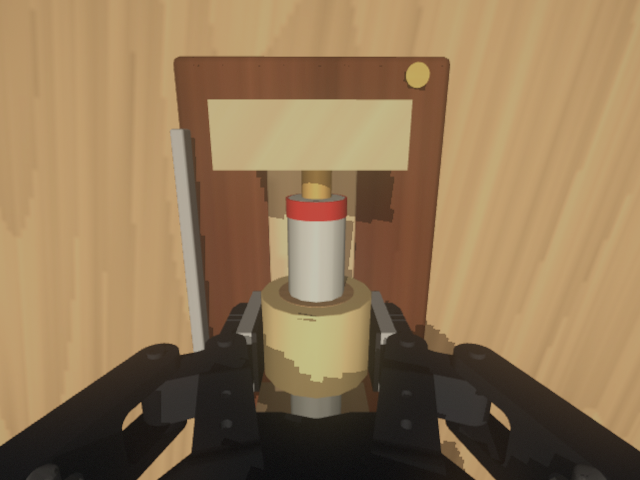

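arm_command --rows '[30,-0.15,-0.02,0,0,30,0,0,0,0,30,0.03,-0.2,0,0,30,0.03,-0.2,0,0,30,0,0,0,0]'

```text
time_s: 14.28
ee_pos: [0.5632, 0.205, 0.2146]
eef_rot: [[0.006, 0.987, 0.164], [-0.004, 0.164, -0.987], [-1.0, 0.005, 0.005]]
force: [5.4, -10.1, -1.7]
width: 0.445
```

```bash
python3 rd.py 13
```

```text
14.425 [0.5632 0.2051 0.2146] 9.43 [  5.2 -10.   -2.3] [-2.   -1.03 -0.28] 0.4450453972041971
```

arm_command --rows '[30,0.03,-0.2,0,0,30,0.03,-0.2,0,0,30,0,0,0,0]'

```text
time_s: 14.85
ee_pos: [0.5638, 0.2014, 0.2146]
eef_rot: [[0.006, 0.986, 0.164], [-0.003, 0.164, -0.986], [-1.0, 0.006, 0.004]]
force: [5.2, -7.9, -3.1]
width: 0.449
```

```bash
python3 rd.py 14; python3 - <<'E'
from h import *
snap('scene','s14.png');snap('side','d14.png')
b=cv2.imread('pics/s14.png')[215:325,325:465];cv2.imwrite('pics/s14a.png',cv2.resize(b,None,fx=5,fy=5,interpolation=2))
E
```

```text
15.0 [0.5637 0.2015 0.2146] 9.45 [ 5.6 -8.2 -2.6] [-1.7  -0.99 -0.28] 0.44572896281014546
```

View pics/s14a.png

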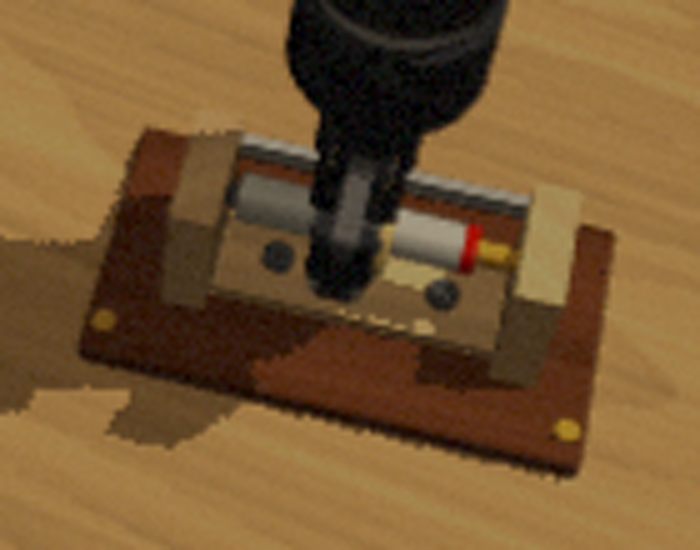

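View pics/w14.png

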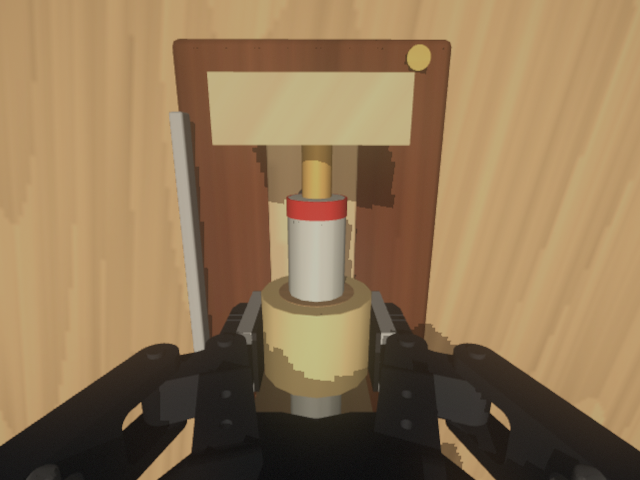

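arm_command --rows '[30,0.12,0.02,0,0,30,0.12,0.02,0,0,30,0.03,-0.2,0,0,30,0.03,-0.2,0,0,30,0,0,0,0]'

```text
time_s: 15.78
ee_pos: [0.5654, 0.198, 0.2142]
eef_rot: [[0.002, 0.986, 0.165], [-0.002, 0.165, -0.986], [-1.0, 0.002, 0.003]]
force: [1.4, -6.4, -1.9]
width: 0.448
```

```bash
python3 rd.py 15
```

```text
15.925 [0.5653 0.1981 0.2142] 9.52 [ 1.5 -6.8 -1.6] [-1.41 -0.32 -0.05] 0.44538700965662764
```

arm_command --rows '[30,0.02,-0.1,0,0,30,0,0,0,0,30,0.02,-0.1,0,0,30,0,0,0,0]'

```text
time_s: 16.48
ee_pos: [0.5657, 0.1964, 0.2142]
eef_rot: [[0.002, 0.986, 0.166], [-0.002, 0.166, -0.986], [-1.0, 0.002, 0.002]]
force: [2.5, -6.3, -2.2]
width: 0.448
```

```bash
python3 rd.py 16
```

```text
16.625 [0.5657 0.1964 0.2142] 9.53 [ 2.  -6.8 -1.6] [-1.29 -0.3  -0.04] 0.44290772571926484
```

arm_command --rows '[30,0.02,-0.1,0,0,30,0,0,0,0]'

```text
time_s: 16.92
ee_pos: [0.5658, 0.196, 0.2142]
eef_rot: [[0.002, 0.986, 0.166], [0.0, 0.166, -0.986], [-1.0, 0.002, 0.0]]
force: [1.9, -4.0, -1.7]
width: 0.444
```

```bash
python3 rd.py 17
```

```text
17.075 [0.5657 0.196  0.2142] 9.57 [ 2.6 -4.4 -2.5] [-0.89 -0.47 -0.13] 0.4454385463340828
```

arm_command --rows '[30,0.02,-0.12,0,0,30,0,0,-0.15,0,30,0,0,-0.15,0,30,0,0,0,0]'

```text
time_s: 17.62
ee_pos: [0.5658, 0.1955, 0.2121]
eef_rot: [[0.002, 0.986, 0.167], [0.002, 0.167, -0.986], [-1.0, 0.003, -0.002]]
force: [1.0, 0.7, 3.7]
width: 0.446
```

```bash
python3 rd.py 18; python3 - <<'E'
from h import *
snap('scene','s18.png')
b=cv2.imread('pics/s18.png')[215:325,325:465];cv2.imwrite('pics/s18a.png',cv2.resize(b,None,fx=5,fy=5,interpolation=2))
E
```

```text
17.775 [0.5658 0.1956 0.2121] 9.63 [1.1 0.3 5. ] [ 0.22 -0.19  0.03] 0.4467707860581621
```

View pics/s18a.png

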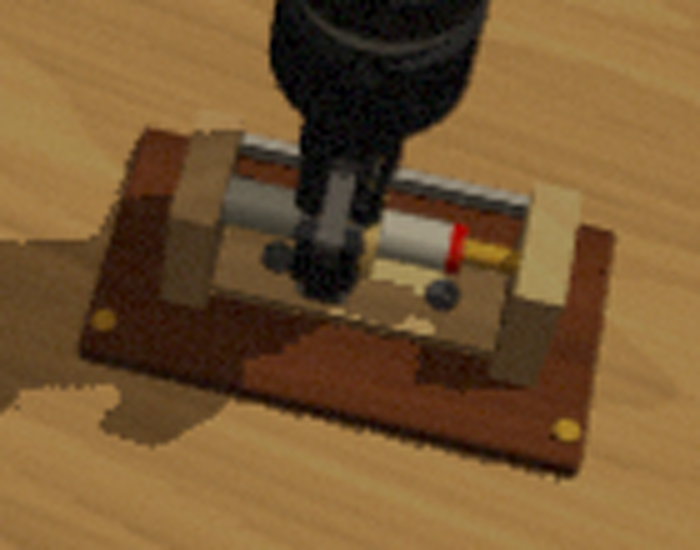

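View pics/w18.png

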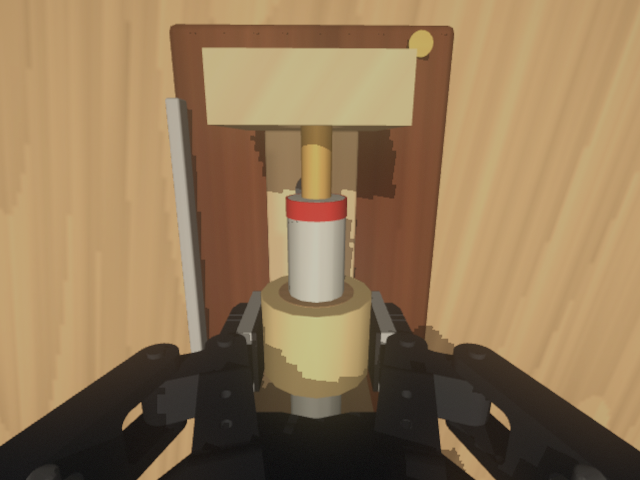

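arm_command --rows '[48,0,0,0,0,55,0,0,0,0,70,0,0,0,0,70,0,0,0,0]' --grip_force 30

```text
time_s: 18.38
ee_pos: [0.5648, 0.1947, 0.2106]
eef_rot: [[-0.001, 0.986, 0.167], [-0.0, 0.167, -0.986], [-1.0, -0.001, 0.0]]
force: [-0.1, 0.1, -0.7]
width: 0.696
```

```bash
python3 rd.py 19
```

```text
18.525 [0.565  0.1947 0.2107] 9.59 [-0.1  0.1 -0. ] [ 0.   -0.01  0.04] 0.7010975116589154
```

View pics/w19.png

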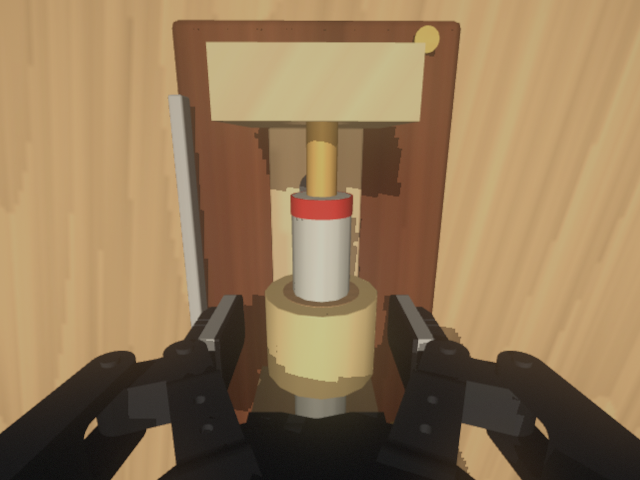

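The spindle stayed in place, and the fingers are clear of the roll on both sides, at (240) and (395). I'll go straight up.

arm_command --rows '[80,0,0,1,0,90,0,0,2,0,90,0,0,3,0,90,0,0,4,0,90,-1,-2,4,0,90,-2,-4,2,0,90,-2,-4,0,0,90,-2,-4,0,0,90,0,0,0,0]'

```text
time_s: 19.7
ee_pos: [0.4936, 0.0528, 0.372]
eef_rot: [[-0.0, 0.987, 0.163], [-0.0, 0.163, -0.987], [-1.0, -0.0, 0.0]]
force: [0.2, 0.2, 0.9]
width: 0.903
```

```bash
python3 rd.py 20; python3 - <<'E'
from h import *
snap('scene','s20.png');snap('side','d20.png')
b=cv2.imread('pics/s20.png')[215:325,325:465];cv2.imwrite('pics/s20a.png',cv2.resize(b,None,fx=5,fy=5,interpolation=2))
b=cv2.imread('pics/d20.png')[225:340,195:335];cv2.imwrite('pics/d20a.png',cv2.resize(b,None,fx=5,fy=5,interpolation=2))
E
```

```text
19.85 [0.4949 0.0541 0.3719] 9.59 [ 0.3 -0.1  0.4] [ 0.04 -0.01  0.03] 0.9030907973562508
```

View pics/s20a.png

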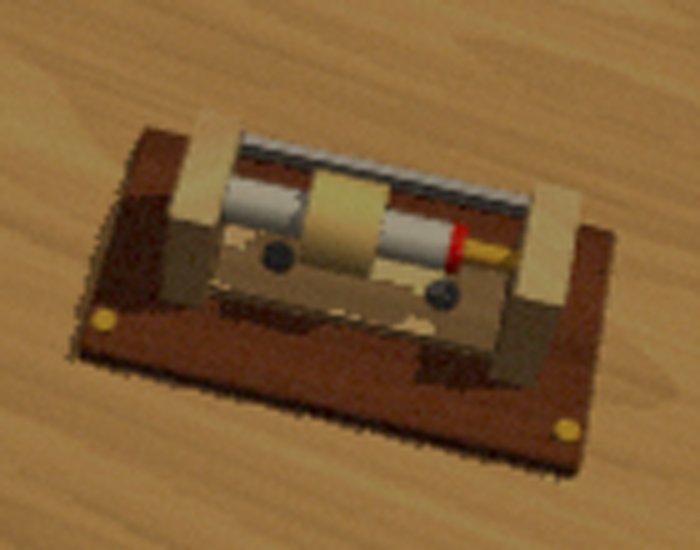

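View pics/d20a.png

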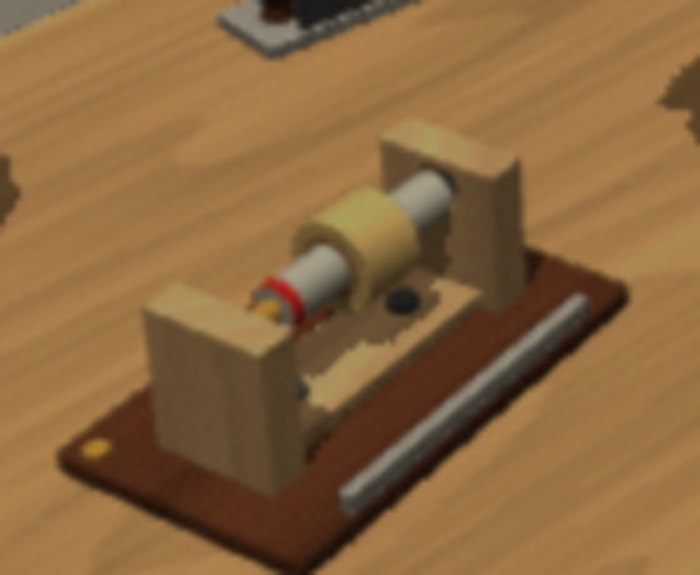

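View pics/s20.png

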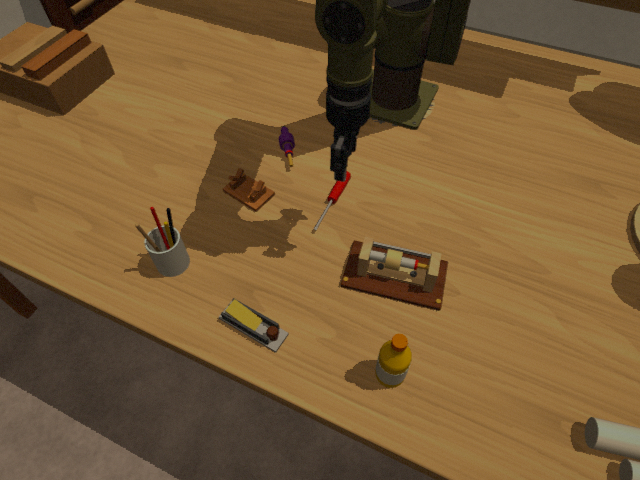

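```bash
python3 -c "
from h import *
print(order.sign_off())"
```

```text
the job is handed in; nothing more can be done
None
```

The spindle is back in the tape holder: brass plunger in the +y hole, steel stub in the -y hole. I have released it and handed the job in at about 20 s. The sign-off gave no verdict.

- **Method:** I gripped the roll and pushed the plunger into the hole at about 19° of yaw until it was 18–20 mm in. The highest spring force I read was about 13 N, below the 14 N stop. I then swung the stub in between the cheeks and eased it about 13 mm into the other hole. Once the hand carried almost no force along the spindle, I lowered it 2 mm and opened the fingers.
- **Difference from the wording:** the stub came in sideways at hole height, not from above. The moves only allow turning about the vertical.
- **Last checks:** after I backed off, both fixed cameras showed the spindle level with an end in each hole, and the wrist read no contact force. The other tools and the purple look-alike looked unmoved in the scene picture. I judged level and seated by eye, and did not measure them again.
- **What disagreed:**
  - The camera fits of the holder differed by about 2 mm, so I found the depth of both holes by touch.
  - During the ease-out the plunger dragged sideways with up to about 4 N. I took this for friction and reduced it by shifting 2.4 mm sideways.

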